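# Hang the slide carrier on the drying rail

## Robot

A 6-joint arm with a two-finger parallel gripper is mounted at the origin on the work surface. World frame = base frame: x ahead of the robot, y to its left, z up, the work surface at z = 0. Lengths are in m, angles in rad, forces in N, time in s.
With the tool pointing down it reaches from about 0.375 to 0.975 m from the base axis. Payload 3.8 kg.
Tool frame: the origin (TCP) lies at the very end of the fingers, on their centre line; the grasp point (between the pads) lies 19 mm behind it; z points along the fingers, y is the line along which they close (so a half turn about z gives the same grasp; the last joint's range is limited). The gripper opens to 85 mm and grips with 20 to 120 N. Pads are 22 mm wide; open, the fingers measure 114 mm over their backs; the gripper's body (76 mm by 85 mm) begins 54 mm behind the grasp point. The pads swing forward as they close: fully open they stand 13 mm farther back than shut.
Start: joints at [-1.258, 0.264, 1.604, -0, 1.274, -0.037], TCP at [0.231, -0.634, 0.231] pointing down, gripper open.
Joint ranges: [-2.63, 2.63], [-0.94, 2.18], [0.31, 2.57], [-1.31, 4.45], [0, 2.66], [-2.55, 2.55]. Speed limits (rad/s): [2.57, 2.57, 3.14, 3.14, 3.14, 3.14].

## Interface

Orientations are given as a rotation vector (axis times angle).
In Python, from workcell import bot, vision gives the robot as it stands. The module is installed in compiled form; this text tells all that it offers.
- The arm moves only by the tool play_rows, never from a script. Its argument "moves" is a list that holds one entry, the list of rows, each a list of 7 numbers: the turn, a rotation vector about the tool's x, y, z as a fraction of full scale, then the shift along the tool's x, y, z as a fraction of full scale, then the finger opening in mm, from 0 to 85.4. In form: [[[ax, ay, az, x, y, z, jaw], ...]]. A call has 1 to 5 rows; each row shifts and turns the commanded pose from where the row before left it, along the tool's axes as they then stand; what a row does not reach is not made up. Full scale, the value 1, is 0.1 m for a shift and 0.5 rad for a turn. A row lasts 1/12 s, in which the tool goes at most 41.7 mm and 7.16 degrees, less where a joint would pass 70% of its speed; a pose out of reach is approached as far as the arm can. A call with a number of a shift or a turn outside -1 to 1 is refused whole. A call with a gripper value outside its range is refused whole. The fingers move at their own pace and stop on an object; "newtons" is the grip in N (left out, the last holds). Time passes only in rows, so rows that do not move let the fingers close. It gives the time, the measured TCP pose, the force, the opening and the grip force at its end, in the units of the state.
- bot.read_state(): the state, without advancing time (a new reading comes with each control period).
- vision.read_camera(name): name is "scene" or "top" or "wrist"; returns a dict with "image" (400x640x3 uint8, red, green, blue), "depth" (400x640 float32, m along the optical axis (not along the pixel's ray), 0 where there is no reading), "K" (3x3 intrinsics, pixels), "R" (3x3) and "t" (3): a world point X has camera coordinates R X + t. Camera axes: x right, y down, z forward; pixel columns grow to the right and rows downward; lengths in m; the calibration is good to about 2 mm. A picture is of the moment at which its call begins.
- bot.finish_job(): hands the job in; it is judged then, once.
The state is a dict: "time": time; "q": joint angles; "joint_vel": joint speeds; "joint_torque": joint torques, N m; "tool_pos": TCP position; "tcp_rot": TCP orientation; "wrist_force": force on the tool from outside, world axes, zero at the start; "torque": the same for the moment, N m; "width": opening from 0.0 (shut) to 1.0 (fully open); "grip_force": force on a finger pad.
Only numpy, scipy, OpenCV 4.12 (cv2) and the standard library are available. Lean on these libraries where they do the work, as an engineer would, in place of code of your own. Each camera call takes 0.05 s, during which the arm holds its last target. There are 200 camera calls.

## Task

Lift the orange slide carrier up off the hook of its stand, hook it onto the drying rail through the open gap in the middle, between the blue keeper strips, and slide it along the rail until it hangs centred on the green mark, to within a centimetre. Then let go of it. Leave the grey carrier that already hangs there where it is, and do not disturb the bottles and the other things on the bench.

Things in the scene. Friction and masses are not known exactly. Their poses are not given: they have to be found in the camera images.
- carrier: Orange slide carrier to be moved, about 100 g: a rack of glass slides under a double wire hook, with a grip tab towards -x (see carrier_tab, carrier_tip). Origin: centre of the 12 mm bar or rail it hangs on; z up, y along the bar. The rack fills x -15 to 26 mm, y +-43 mm, z -136 to -58 mm.
- carrier_tab (a point): Centre of the outer half of the grip tab, the place to grip: an orange plate 12 mm thick in y, from 21 to 71 mm on the -x side of the carrier's origin, 24 mm high; this point is at x -56, z -40 mm.
- carrier_tip (a point): Between the free ends of the hook: two 5 mm wires at y +-15 mm, each an upside-down U: peak 12 mm above the origin, back leg at x -16 mm, free leg at x +16 mm, flaring to x +22 mm and ending 25 mm below the origin; inner width 27 mm. It must rise 31 mm (better 40) from its seat to clear a bar. Point at x 20, z -25 mm.
- stand: Steel stand, fixed: base plate 130 x 90 x 12 mm, origin under its centre; a 16 mm upright at x +45 mm, 252 mm tall, carries a T-shaped hook (stand_bar).
- stand_bar (a point): Middle of the stand's hook: a 12 mm bar along y, 240 mm above the table, both ends (y +-38 mm) turned up to 24 mm above its centre line. A 10 mm arm at the same height joins its middle to the upright behind, so the carrier can rise only 50 mm before its rack meets the arm: lift 40 mm, then draw it off to the stand's -x. At the start it hangs here, grip tab to -x.
- station: Drying station, fixed: grey base plate 125 x 500 mm with a drip tray 26 mm tall, posts 22 mm square at x +50, y +-236 mm, up to the lamp bar (lamp_edge). Origin on the table under the middle of the rail; the rail runs along y.
- rail_mid (a point): Middle of the station's rail, a 12 mm round bar along y, 280 mm above the table, y +-225 mm, bent back to the posts at its ends. Blue keeper strips 8 mm thick stand over it from y 40 to 200 and -40 to -200 mm, lower edge 24 mm above the rail's centre line: hooks can slide beneath them, but go on or off only in the 80 mm gap in the middle.
- lamp_edge (a point): Middle of the lower front (-x) edge of the white lamp bar over the rail: 92 mm above the rail's centre line, 36 mm in front of it. The bar is 70 mm deep, 32 mm thick, 494 mm long. A vertical gripper holding the tab would hit it; one leaning back about 25 degrees or more (fingers pointing to the station's +x and down) clears it.
- mark: Green mark, only painted on: a 12 mm wide green band on the rail, the keeper strip and round the lamp bar. Origin on the rail's centre line, in the middle of the band; y along the rail. It lies 110 to 145 mm to the left or right of the gap's middle.
- neighbour: Grey slide carrier of the same shape and frame as the orange one, loose, already hanging on the rail on the other side of the gap from the mark. To be left alone.
- mixer: White vortex mixer with a black rubber cup, fixed: 110 x 110 mm, 124 mm tall; origin under its centre.
- amber_bottle: Bystander, loose: brown glass bottle, 58 mm across, 135 mm tall with its black cap; origin under its centre.
- white_bottle: Bystander, loose: white bottle, 52 mm across, 115 mm tall with its blue cap; origin under its centre.
- slide_box: Bystander, loose: flat red slide box, 87 x 97 mm, 36 mm tall; origin under its centre.
- vial_rack: Bystander, loose: white vial rack, 50 mm (x) by 150 mm (y), vials with coloured caps up to 67 mm tall; origin under its centre.
- tape_roll: Bystander, loose: yellow roll of tape lying flat, 84 mm across, 19 mm tall; origin under its centre.
- dishes: Bystander, loose: stack of three clear culture dishes, 88 mm across, 43 mm tall; origin under its centre.

How it is judged:
On the way, in this order (a step that is already met when the one before it is completed fails the run):
1. the orange carrier has been lifted up clear of its stand's hook (distance between carrier and stand_bar above 0.035 m), for 0.1 s.
2. the orange carrier hangs upright on the rail at the gap in the middle (x of carrier in the frame of rail_mid between -0.008 and 0.008 m and z of carrier in the frame of rail_mid between -0.006 and 0.006 m and angle between carrier's own z axis and vertical below 0.2 rad and y of carrier in the frame of rail_mid between -0.06 and 0.06 m), for 0.1 s.
At the end, for the whole second after the job is handed in: The orange carrier hangs freely and at rest on the station's rail (both hook wires over it, within 8 mm across and 6 mm in height of seated, tilted less than 0.2 rad), its middle within 10 mm of the middle of the green mark along the rail; the grey carrier is within 20 mm of where it was (x of carrier in the frame of rail_mid between -0.008 and 0.008 m and z of carrier in the frame of rail_mid between -0.006 and 0.006 m and angle between carrier's own z axis and vertical below 0.2 rad and y of carrier in the frame of mark between -0.01 and 0.01 m and linear speed of carrier below 0.03 m/s and contact force between carrier and station above 0.3 N and contact force between the fingers and carrier below 0.05 N and distance of neighbour from where it was at the start of the episode below 0.02 m); the robot touches nothing.
It fails at once if the grey carrier is shifted by more than 20 mm (distance of neighbour from where it was at the start of the episode above 0.02 m).
It fails at once if the brown or the white bottle is shifted by more than 20 mm or tipped (distance of any of amber_bottle, white_bottle from where it was at the start of the episode above 0.02 m or angle between any of amber_bottle, white_bottle's own z axis and vertical above 0.4 rad).
It fails at once if the red slide box is shifted by more than 20 mm or tipped (distance of slide_box from where it was at the start of the episode above 0.02 m or angle between slide_box's own z axis and vertical above 0.4 rad).
It fails at once if the vial rack, tape roll or dish stack is shifted by more than 20 mm or tipped (distance of any of vial_rack, tape_roll, dishes from where it was at the start of the episode above 0.02 m or angle between any of vial_rack, tape_roll, dishes's own z axis and vertical above 0.4 rad).
It also fails if it takes over 54 s, if anything falls off the work surface, if the arm or the gripper's body presses on something with over 40 N, if the wrist force passes 120 N, or if a joint passes its speed limit or range.

## Working session

There is one attempt and no reset: what is moved stays moved. The work goes in short steps, Python scripts to look and compute and a tool call to move; the robot and the scene stay as the last step left them, time stands still between calls to the robot, and variables do not carry over. Pictures are saved under pics/ and viewed, at most 10 in all, crops included, and the job is handed in when it is done.

Besides the shell and the picture viewer there is one more tool, called after ">>>" as name(argument=value, ...) on one line, values as JSON. play_rows: Moves the arm, as the interface text tells. Its arguments: {"type":"object","properties":{"moves":{"type":"array","items":{"type":"array","items":{"type":"array","items":{"type":"number"}}}},"newtons":{"type":"number"}},"required":["moves"]}

```bash
mkdir -p pics
python3 - <<'E'
from workcell import bot, vision
import cv2, numpy as np
s=bot.read_state(); print({k:np.round(v,3) for k,v in s.items()})
for n in ["scene","top"]:
    c=vision.read_camera(n); np.savez(f"{n}.npz",**c)
    cv2.imwrite(f"pics/{n}0.png",c["image"][:,:,::-1])
E
```

```text
{'time': np.float64(0.0), 'q': array([-1.258,  0.265,  1.605, -0.   ,  1.274, -0.037]), 'joint_vel': array([-0.002, -0.   , -0.   , -0.001,  0.001, -0.002]), 'joint_torque': array([ 2.0000e-03, -5.1511e+01, -3.6732e+01, -0.0000e+00,  1.3000e-02,
       -0.0000e+00]), 'tool_pos': array([ 0.231, -0.633,  0.23 ]), 'tcp_rot': array([-3.091e+00, -5.460e-01,  1.000e-03]), 'wrist_force': array([ 0.755,  0.659, -0.076]), 'torque': array([-0.005,  0.053,  0.018]), 'grip_force': np.float64(0.0), 'width': np.float64(1.003)}
```

View pics/scene0.png

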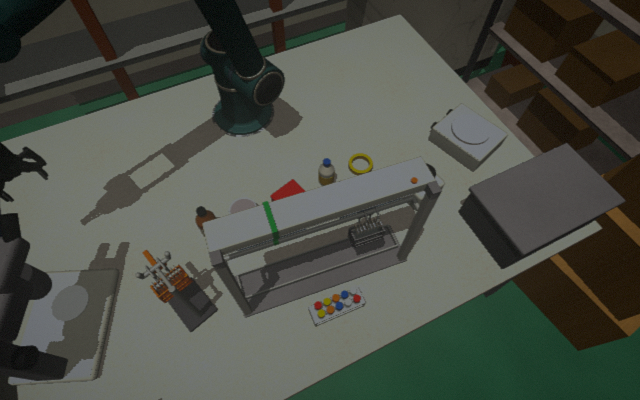

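View pics/top0.png

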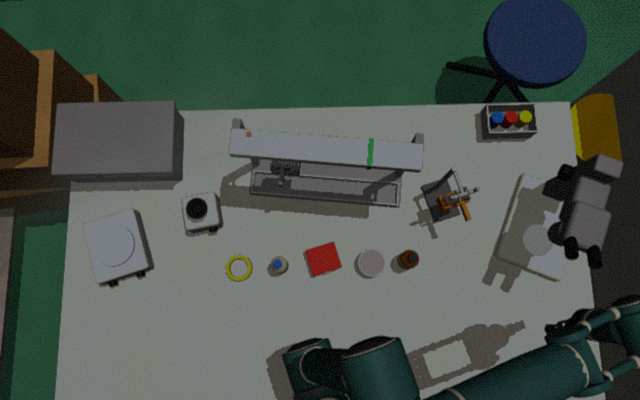

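```bash
cat > h.py <<'E'
import numpy as np, cv2
def cloud(c):
    K,R,t,d=c["K"],c["R"],c["t"],c["depth"]
    v,u=np.mgrid[:400,:640]
    P=np.stack([(u-K[0,2])/K[0,0]*d,(v-K[1,2])/K[1,1]*d,d],-1)
    return (P-t)@R
E
python3 - <<'E'
from h import *
np.set_printoptions(precision=4,suppress=True)
ims=[]
for n,(a,b,x,y) in dict(top=(415,495,150,240),scene=(125,225,240,340)).items():
    c=np.load(n+".npz"); X=cloud(c); im=c["image"].astype(int); r,g,b_=im[...,0],im[...,1],im[...,2]; ok=c["depth"]>0
    print(n,"cam",-c["R"].T@c["t"])
    hi=ok&(X[...,2]>.385)&(X[...,2]<.42)&(X[...,0]>.5)&(abs(X[...,1])<.6)&(X[...,0]<1.1)
    green=hi&(g>1.6*r)&(g>1.4*b_)
    hh=hi&((np.max(im,-1)-np.min(im,-1)<40)|green)
    k,lab,st,_=cv2.connectedComponentsWithStats(hh.astype(np.uint8)); L=1+np.argmax(st[1:,4]); m=lab==L
    rc=cv2.minAreaRect(X[m][:,:2].astype(np.float32)); print("lamp",rc,np.median(X[m][:,2])); print(cv2.boxPoints(rc))
    print("green",green.sum(),X[green].mean(0))
    o=ok&(r>1.4*g)&(g>1.2*b_)&(r>70)&(X[...,2]>.08)&(X[...,2]<.27)&(X[...,1]<-.2)
    o[:y]=o[:y]; mm=np.zeros_like(o); mm[x:y,a:b]=1; o&=mm
    Q=X[o]; print("orange",len(Q),Q.min(0),Q.max(0))
    for z in np.arange(.1,.26,.02):
        q=Q[(Q[:,2]>z)&(Q[:,2]<z+.02)]
        if len(q): print(round(z,2),len(q),q.mean(0),q.min(0),q.max(0))
    cr=c["image"][x:y,a:b,::-1]; ims.append(cv2.resize(cr,(400,int(400*(y-x)/(b-a))),interpolation=cv2.INTER_CUBIC))
H=max(i.shape[0] for i in ims)
cv2.imwrite("pics/crop1.png",np.hstack([cv2.copyMakeBorder(i,0,H-i.shape[0],0,0,0) for i in ims]))
E
```

```text
top cam [0.3085 0.0036 1.6376]
lamp ((0.6912143230438232, -0.007956832647323608), (0.49345821142196655, 0.10057945549488068), 83.94182586669922) 0.40330049560082415
[[ 0.6152 -0.248 ]
 [ 0.7152 -0.2586]
 [ 0.7673  0.2321]
 [ 0.6672  0.2427]]
green 123 [ 0.6645 -0.1191  0.4052]
orange 154 [ 0.5189 -0.4239  0.1088] [ 0.6126 -0.3449  0.2225]
0.1 2 [ 0.5768 -0.383   0.1095] [ 0.5752 -0.3879  0.1088] [ 0.5784 -0.3782  0.1102]
0.12 10 [ 0.5753 -0.3753  0.1275] [ 0.5632 -0.4239  0.122 ] [ 0.6008 -0.3607  0.1344]
0.14 52 [ 0.5848 -0.3636  0.1539] [ 0.561  -0.4062  0.1473] [ 0.6126 -0.3449  0.1588]
0.2 88 [ 0.5495 -0.4026  0.2109] [ 0.5189 -0.4141  0.2019] [ 0.5747 -0.379   0.2197]
0.22 2 [ 0.5866 -0.3992  0.2222] [ 0.5693 -0.4018  0.2218] [ 0.604  -0.3966  0.2225]
scene cam [ 1.0392 -0.1932  1.1046]
lamp ((0.6931034326553345, -0.00828099250793457), (0.4939628541469574, 0.10021371394395828), 83.60661315917969) 0.4036049620566221
[[ 0.6158 -0.2481]
 [ 0.7154 -0.2593]
 [ 0.7704  0.2316]
 [ 0.6708  0.2427]]
green 179 [ 0.6716 -0.12    0.405 ]
orange 394 [ 0.5182 -0.4356  0.1048] [ 0.6231 -0.3456  0.2451]
0.1 123 [ 0.591  -0.3869  0.1097] [ 0.5619 -0.4286  0.1048] [ 0.6214 -0.3509  0.1197]
0.12 57 [ 0.6019 -0.388   0.1259] [ 0.5633 -0.4259  0.1213] [ 0.6213 -0.3498  0.1301]
0.14 122 [ 0.5975 -0.39    0.1538] [ 0.562  -0.4356  0.1424] [ 0.6231 -0.3456  0.1594]
0.16 3 [ 0.6005 -0.3783  0.1676] [ 0.5939 -0.4015  0.1665] [ 0.6077 -0.3581  0.1693]
0.18 2 [ 0.5366 -0.4021  0.1966] [ 0.5216 -0.4067  0.1956] [ 0.5516 -0.3975  0.1976]
0.2 86 [ 0.5409 -0.406   0.2114] [ 0.5182 -0.4163  0.2002] [ 0.5633 -0.3965  0.215 ]
0.24 1 [ 0.5823 -0.3945  0.2451] [ 0.5823 -0.3945  0.2451] [ 0.5823 -0.3945  0.2451]
```

View pics/crop1.png

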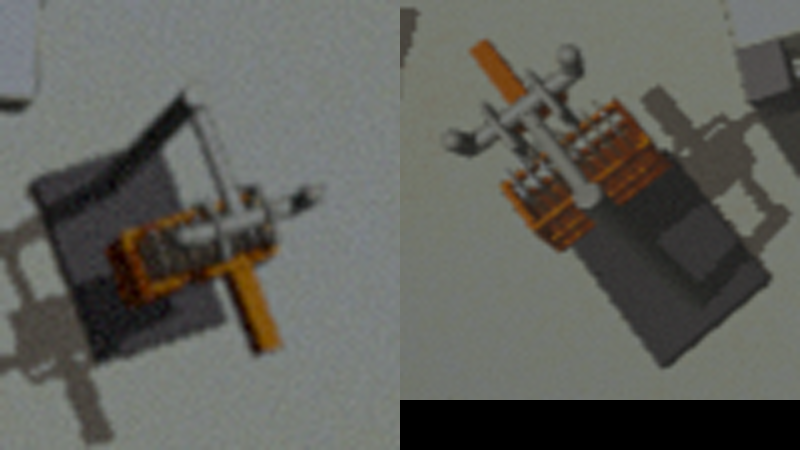

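```bash
python3 - <<'E'
from h import *
np.set_printoptions(precision=4,suppress=True)
W={"top":(415,495,150,240),"scene":(125,225,240,340)}
for n,(a,b,x,y) in W.items():
    c=np.load(n+".npz"); X=cloud(c); im=c["image"].astype(int); r,g,b_=[im[...,i] for i in range(3)]; ok=c["depth"]>0
    mm=np.zeros_like(ok); mm[x:y,a:b]=1; Z=X[...,2]
    o=mm&ok&(r>1.4*g)&(g>1.2*b_)&(Z>.205)&(Z<.217)
    q=X[o][:,:2].astype(np.float32); print(n,"tab",len(q),cv2.minAreaRect(q),cv2.fitLine(q,cv2.DIST_HUBER,0,.01,.01).ravel())
    q2=q[q[:,0]<.553]; print(q2.min(0),q2.max(0))
    gr=mm&ok&(np.max(im,-1)-np.min(im,-1)<35)&(Z>.225)&(Z<.29)
    G=X[gr]; print("grey",len(G)); print(G[np.argsort(G[:,1])][::max(1,len(G)//25)])
E
python3 - <<'E'
from h import *
c=np.load("scene.npz"); X=cloud(c);ok=c["depth"]>0
# lamp front edge line using top-face points of lamp
for n in ["top","scene"]:
    c=np.load(n+".npz"); X=cloud(c); m=(c["depth"]>0)&(abs(X[...,2]-.404)<.006)&(abs(X[...,1])<.23)&(X[...,0]>.55)&(X[...,0]<.8)
    P=X[m]; ys=np.arange(-.22,.23,.02); f=[];bk=[]
    for y0 in ys:
        s=P[abs(P[:,1]-y0)<.01,0]; f.append(np.percentile(s,2)); bk.append(np.percentile(s,98))
    print(n,"front",np.polyfit(ys,f,1),"back",np.polyfit(ys,bk,1))
E
```

```text
top tab 94 ((0.5461367964744568, -0.39510977268218994), (0.055819638073444366, 0.0362345352768898), 3.0480434894561768) [ 0.9644  0.2646  0.5397 -0.4043]
[ 0.5189 -0.4141] [ 0.5511 -0.3964]
grey 288
[[ 0.5983 -0.4332  0.2592]
 [ 0.5895 -0.4249  0.2473]
 [ 0.6001 -0.4216  0.2518]
 [ 0.591  -0.4155  0.2411]
 [ 0.5952 -0.4108  0.249 ]
 [ 0.5894 -0.4073  0.2498]
 [ 0.5878 -0.4032  0.2441]
 [ 0.5846 -0.3997  0.2459]
 [ 0.5915 -0.3931  0.2412]
 [ 0.5923 -0.3884  0.2376]
 [ 0.5936 -0.3864  0.2458]
 [ 0.6025 -0.3845  0.2445]
 [ 0.6087 -0.3825  0.243 ]
 [ 0.5886 -0.3812  0.2426]
 [ 0.6223 -0.3797  0.2467]
 [ 0.5785 -0.3785  0.2504]
 [ 0.622  -0.3769  0.2359]
 [ 0.6236 -0.3754  0.2419]
 [ 0.5931 -0.3743  0.249 ]
 [ 0.6457 -0.3729  0.2468]
 [ 0.5951 -0.3718  0.2261]
 [ 0.6537 -0.3698  0.25  ]
 [ 0.6493 -0.3682  0.2326]
 [ 0.5742 -0.3657  0.2444]
 [ 0.656  -0.3636  0.2416]
 [ 0.5697 -0.3575  0.2538]
 [ 0.5717 -0.3509  0.2587]]
scene tab 84 ((0.5409440398216248, -0.40614619851112366), (0.04577626660466194, 0.010818206705152988), 17.02274513244629) [ 0.9615  0.2747  0.5408 -0.4062]
[ 0.5182 -0.4163] [ 0.553  -0.3976]
grey 475
[[ 0.5992 -0.4333  0.2616]
 [ 0.5971 -0.4264  0.2609]
 [ 0.5968 -0.4222  0.2481]
 [ 0.5999 -0.4163  0.2418]
 [ 0.587  -0.4104  0.249 ]
 [ 0.5955 -0.405   0.2505]
 [ 0.6058 -0.4022  0.2462]
 [ 0.5934 -0.3979  0.2433]
 [ 0.5891 -0.3916  0.245 ]
 [ 0.5863 -0.3878  0.2469]
 [ 0.6077 -0.3852  0.2434]
 [ 0.6199 -0.3832  0.245 ]
 [ 0.6129 -0.3814  0.245 ]
 [ 0.5821 -0.3798  0.2534]
 [ 0.6294 -0.3776  0.2419]
 [ 0.6628 -0.3761  0.2319]
 [ 0.594  -0.3747  0.2433]
 [ 0.6644 -0.3735  0.2481]
 [ 0.5964 -0.372   0.2393]
 [ 0.6424 -0.3704  0.2393]
 [ 0.5822 -0.3681  0.2466]
 [ 0.6613 -0.3654  0.2422]
 [ 0.6557 -0.3631  0.2376]
 [ 0.5816 -0.3583  0.247 ]
 [ 0.5773 -0.354   0.2634]]
top front [0.11073242 0.64555676] back [0.12353614 0.71399557]
scene front [0.11103092 0.64856136] back [0.1242517  0.71680919]
```

Run:
```python
from h import *
np.set_printoptions(precision=3,suppress=True,linewidth=150)
X=[cloud(np.load(n+".npz"))[np.load(n+".npz")["depth"]>0] for n in("top","scene")]
P=np.vstack(X)
xs=np.arange(.1,.9,.05); ys=np.arange(-.3,-.86,-.05)
print("     ",ys)
for x in xs: print(round(x,2),np.array([ (lambda s:s.max() if len(s) else np.nan)(P[(abs(P[:,0]-x)<.025)&(abs(P[:,1]-y)<.025),2]) for y in ys]))
```

```text
[-0.3  -0.35 -0.4  -0.45 -0.5  -0.55 -0.6  -0.65 -0.7  -0.75 -0.8  -0.85]
0.1 [0.009 0.009 0.698 0.68  0.667 0.009 0.006 0.005 0.005 0.005 0.005 0.007]
0.15 [0.743 0.732 0.716 0.698 0.676 0.64  0.61  0.01  0.008 0.006 0.004 0.007]
0.2 [0.706 0.709 0.704 0.695 0.676 0.35  0.61  0.483 0.008 0.006 0.004   nan]
0.25 [0.012 0.013 0.647 0.672 0.666 0.618 0.623 0.469 0.317 0.008 0.007 0.007]
0.3 [0.011 0.008 0.013 0.01  0.01  0.597 0.622 0.601 0.01  0.007 0.01  0.006]
0.35 [0.009 0.011 0.008 0.007 0.011 0.008 0.01  0.368 0.374 0.035 0.009 0.01 ]
0.4 [0.107 0.009 0.011 0.012 0.01  0.032 0.384 0.381 0.381 0.036 0.006 0.007]
0.45 [0.101 0.012 0.011 0.009 0.009 0.038 0.371 0.366 0.352 0.343 0.033 0.004]
0.5 [0.011 0.008 0.216 0.008 0.011 0.033 0.314 0.352 0.352 0.349 0.033 0.005]
0.55 [0.008 0.264 0.248 0.018 0.012 0.014 0.035 0.353 0.348 0.315 0.033   nan]
0.6 [0.014 0.264 0.264 0.265 0.013 0.008 0.035 0.304 0.357 0.361 0.354 0.031]
0.65 [0.017 0.254 0.253 0.01  0.008 0.011 0.024 0.037 0.359 0.361 0.356 0.023]
0.7 [0.011 0.017 0.015 0.01  0.008 0.007 0.007 0.033 0.216 0.01  0.005 0.002]
0.75 [0.006 0.009 0.014 0.009 0.01  0.008 0.011 0.011 0.013 0.008 0.01  0.008]
0.8 [0.007 0.008 0.012 0.01  0.008 0.073 0.077 0.077 0.071 0.008 0.009 0.01 ]
0.85 [0.01  0.012 0.008 0.009 0.009 0.088 0.087 0.089 0.082 0.009 0.01  0.011]
```

>>> play_rows(moves=[[[0,0,0.105,0,0,0,85],[0,0,0,0,-0.32,0,85],[0,0,0,0,-0.32,0,85],[0,0,0,0,-0.32,0,85],[0,0,0,0,-0.32,0,85]]], newtons=60)

```text
time: 0.52
tool_pos: [0.1933, -0.51, 0.2302]
tcp_rot: [-3.105, -0.465, 0.0]
wrist_force: [0.4, 0.0, 0.0]
width: 0.995
grip_force: 0.0
```

>>> play_rows(moves=[[[0,0,0,0.35,0,-0.1,85],[0,0,0,0.35,0,-0.1,85],[0,0,0,0.35,0,-0.1,85],[0,0,0,0.35,0,-0.05,85],[0,0,0,0.35,0,0,85]]])

```text
time: 0.93
tool_pos: [0.3628, -0.4603, 0.2679]
tcp_rot: [3.105, 0.464, 0.002]
wrist_force: [0.1, -1.1, 1.4]
width: 0.995
grip_force: 0.0
```

>>> play_rows(moves=[[[0,0.244,0,0,0,0,85],[0,0.244,0,0,0,0,85],[0,0.244,0,0,0,0,85],[0,0.244,0,0,0,0,85],[0,0.246,0,0,0,0,85]]])

```text
time: 1.35
tool_pos: [0.3618, -0.4607, 0.2676]
tcp_rot: [-2.881, -0.434, -0.918]
wrist_force: [0.4, 0.5, -1.5]
width: 0.996
grip_force: 0.0
```

```bash
cat >> h.py <<'E'
from scipy.spatial.transform import Rotation as Ro
def toolR(yaw,tilt):
    y,t=np.radians([yaw,tilt]); h=np.array([np.cos(y),np.sin(y),0]); z=np.sin(t)*h-np.cos(t)*np.array([0,0,1])
    Y=np.array([np.sin(y),-np.cos(y),0]); return np.column_stack([np.cross(Y,z),Y,z])
def rel(p,yaw,tilt=35):
    from workcell import bot
    s=bot.read_state(); R=Ro.from_rotvec(s["tcp_rot"]).as_matrix(); T=toolR(yaw,tilt)
    print("t",round(s["time"],2),"tcp",np.round(s["tool_pos"],4),"turn",np.round(Ro.from_matrix(R.T@T).as_rotvec()/.5,3),"shift(target axes)",np.round(T.T@(np.array(p)-s["tool_pos"])/.1,3),"F",np.round(s["wrist_force"],1),"w",round(float(s["width"]),3),"g",round(float(s["grip_force"]),1))
E
python3 - <<'E'
from h import *
rel((.5434,-.4049,.1844),17)
from workcell import vision
c=vision.read_camera("wrist"); np.savez("wrist.npz",**c); cv2.imwrite("pics/w1.png",c["image"][:,:,::-1])
E
```

```text
t 1.35 tcp [ 0.3618 -0.4607  0.2676] turn [ 0.005 -0.012  0.006] shift(target axes) [ 1.079 -0.003  1.772] F [ 0.4  0.5 -1.5] w 0.996 g 0.0
```

View pics/w1.png

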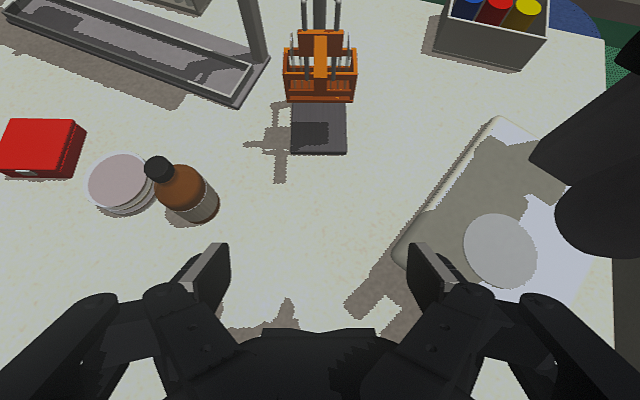

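>>> play_rows(moves=[[[0,0,0,0.27,0,0.25,85],[0,0,0,0.27,0,0.25,85],[0,0,0,0.27,0,0.25,85],[0,0,0,0.27,0,0.25,85],[0,0,0,0,0,0,85]]])

```text
time: 1.82
tool_pos: [0.5045, -0.4142, 0.2451]
tcp_rot: [-2.878, -0.436, -0.907]
wrist_force: [-0.8, 0.9, -0.5]
width: 0.995
grip_force: 0.0
```

Run:
```python
from h import *
rel((.5434,-.4049,.1844),17)
from workcell import vision
c=vision.read_camera("wrist"); np.savez("wrist.npz",**c); cv2.imwrite("pics/w2.png",c["image"][:,:,::-1])
X=cloud(c); im=c["image"].astype(int); r,g,b=[im[...,i] for i in range(3)]
o=(c["depth"]>0)&(r>1.4*g)&(g>1.2*b)&(X[...,2]>.19)&(X[...,2]<.218)
h=np.array([np.cos(np.radians(17)),np.sin(np.radians(17))]); n=np.array([-h[1],h[0]])
q=X[o][:,:2]-[.533,-.408]; A,B=q@h,q@n
for a in np.arange(-.02,.04,.006):
    s=B[abs(A-a)<.003]; 
    if len(s)>3: print(round(a,3),len(s),np.percentile(s,[3,97]).round(4),s.mean().round(4))
print(np.percentile(A,[1,99]), np.percentile(X[o][:,2],[2,50,98]))
```

```text
t 1.82 tcp [ 0.5045 -0.4142  0.2451] turn [-0.01  -0.001  0.005] shift(target axes) [-0.021  0.025  0.726] F [-0.8  0.9 -0.5] w 0.995 g 0.0
-0.02 130 [-0.0059  0.0049] -0.0005
-0.014 163 [-0.0061  0.0049] -0.0005
-0.008 159 [-0.0061  0.005 ] -0.0006
-0.002 154 [-0.0062  0.005 ] -0.0006
0.004 159 [-0.0063  0.005 ] -0.0006
0.01 147 [-0.0063  0.0051] -0.0007
0.016 146 [-0.0064  0.0051] -0.0006
0.022 146 [-0.0065  0.0052] -0.0008
0.028 139 [-0.0066  0.0052] -0.0006
0.034 966 [-0.0212  0.0199] -0.0005
[-0.01812193  0.03732834] [0.19211456 0.21071245 0.21351584]
```

View pics/w2.png

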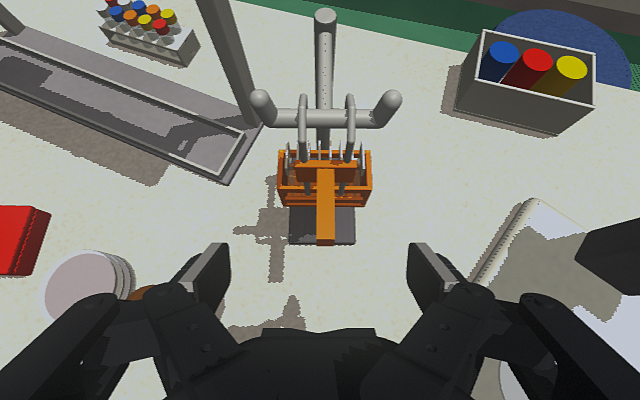

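>>> play_rows(moves=[[[0,0,0,-0.04,0.03,0.24,85],[0,0,0,0,0,0.24,85],[0,0,0,0,0,0.23,85],[0,0,0,0,0,0,10],[0,0,0,0,0,0,5]]], newtons=60)

```text
time: 2.28
tool_pos: [0.5365, -0.4086, 0.1841]
tcp_rot: [-2.88, -0.431, -0.904]
wrist_force: [-0.1, 0.1, 0.4]
width: 0.743
grip_force: 0.0
```

>>> play_rows(moves=[[[0,0,0,0,0,0,5],[0,0,0,0,0,0,5],[0,0,0,0,0,0,5],[0,0,0,0,0,0,5],[0,0,0,0,0,0,5]]])

```text
time: 2.7
tool_pos: [0.5373, -0.4105, 0.1872]
tcp_rot: [-2.883, -0.432, -0.911]
wrist_force: [-1.7, -0.1, 2.1]
width: 0.127
grip_force: 60.3
```

Run:
```python
from h import *
rel((.5434,-.4049,.1844),17)
```

```text
t 2.7 tcp [ 0.5373 -0.4105  0.1872] turn [ 0.003 -0.002  0.002] shift(target axes) [ 0.045 -0.036  0.066] F [-1.7 -0.1  2.1] w 0.127 g 60.3
```

>>> play_rows(moves=[[[0,0,0,0.06,0,-0.086,5],[0,0,0,0.06,0,-0.086,5],[0,0,0,0.06,0,-0.086,5],[0,0,0,0.06,0,-0.086,5],[0,0,0,0,0,0,5]]])

```text
time: 3.12
tool_pos: [0.5384, -0.4111, 0.2321]
tcp_rot: [-2.885, -0.434, -0.915]
wrist_force: [1.3, -0.5, 0.4]
width: 0.13
grip_force: 60.0
```

Run:
```python
from h import *
rel((.5373,-.4105,.2292),17)
from workcell import vision
c=vision.read_camera("wrist"); np.savez("wrist.npz",**c); cv2.imwrite("pics/w3.png",c["image"][:,:,::-1])
```

```text
t 3.12 tcp [ 0.5384 -0.4111  0.2321] turn [ 0.008 -0.005  0.007] shift(target axes) [-0.024 -0.009  0.019] F [ 1.3 -0.5  0.4] w 0.13 g 60.0
```

View pics/w3.png

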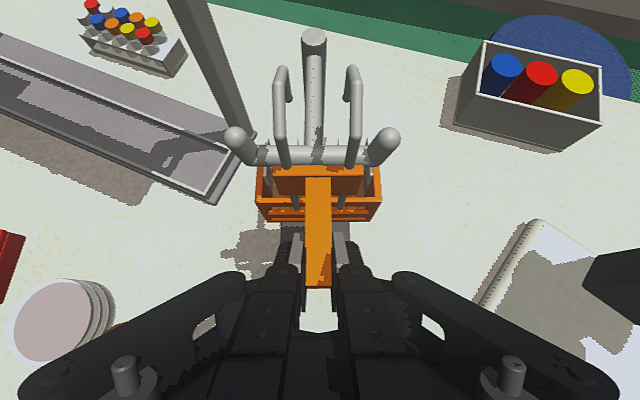

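>>> play_rows(moves=[[[0,0,0,-0.14,0,-0.098,5],[0,0,0,-0.14,0,-0.098,5],[0,0,0,-0.14,0,-0.098,5],[0,0,0,-0.14,0,-0.098,5],[0,0,0,-0.14,0,-0.098,5]]])

```text
time: 3.58
tool_pos: [0.4546, -0.4345, 0.2272]
tcp_rot: [-2.881, -0.432, -0.908]
wrist_force: [-0.1, 0.2, -1.1]
width: 0.133
grip_force: 59.9
```

>>> play_rows(moves=[[[0,0,0,0,0,0,5],[0,0,0,0,0,0,5]]])

```text
time: 3.75
tool_pos: [0.4549, -0.4349, 0.2274]
tcp_rot: [-2.882, -0.429, -0.909]
wrist_force: [0.4, 0.2, -1.0]
width: 0.129
grip_force: 59.9
```

Run:
```python
from h import *
import time
from workcell import bot,vision
np.set_printoptions(precision=4,suppress=True)
c=vision.read_camera("wrist"); s=bot.read_state(); T=Ro.from_rotvec(s["tcp_rot"]).as_matrix()
print(s["tool_pos"],s["wrist_force"],s["width"])
X=cloud(c); im=c["image"].astype(int); r,g,b=[im[...,i] for i in range(3)]
o=(c["depth"]>0)&(r>1.4*g)&(g>1.2*b)&(X[...,2]>.21)&(X[...,2]<.275)
h=np.array([np.cos(np.radians(17)),np.sin(np.radians(17))]); n=np.array([-h[1],h[0]])
q=X[o]; A=(q[:,:2]-s["tool_pos"][:2])@h; B=(q[:,:2]-s["tool_pos"][:2])@n; z=q[:,2]-s["tool_pos"][2]
print("A",np.percentile(A,[1,99]))
for a in np.arange(-.03,.06,.008):
    m=(abs(A-a)<.004)&(abs(B)<.012)&(z>z.max()-.025)
    if m.sum()>3: print(round(a,3),m.sum(),np.percentile(z[m],[5,50,95]).round(4),B[m].mean().round(4))
# hook wires, above
v=(c["depth"]>0)&(X[...,2]>s["tool_pos"][2]+.045)&(X[...,2]<s["tool_pos"][2]+.085)
q=X[v]; A=(q[:,:2]-s["tool_pos"][:2])@h; B=(q[:,:2]-s["tool_pos"][:2])@n;m=(A>0)&(A<.09)&(abs(B)<.03)
print("hook",m.sum(),"A",np.percentile(A[m],[1,10,50,90,99]),"B",np.percentile(B[m],[1,20,80,99]),"z",np.percentile(q[m][:,2]-s["tool_pos"][2],[50,95,99]))
```

```text
[ 0.4555 -0.4347  0.2275] [ 1.1098  0.935  -0.5441] 0.1263351226084337
A [-0.0215  0.0338]
-0.022 271 [0.0177 0.023  0.0244] 0.0015
-0.014 508 [0.0221 0.0231 0.0243] 0.0015
-0.006 482 [0.022  0.0231 0.0242] 0.0014
0.002 452 [0.0221 0.0231 0.0241] 0.0016
0.01 434 [0.022  0.023  0.0241] 0.0013
0.018 404 [0.0221 0.023  0.0239] 0.0015
0.026 660 [0.0181 0.0231 0.0255] 0.0003
0.034 373 [0.024  0.025  0.0259] 0.0002
hook 2146 A [0.0313 0.0324 0.0428 0.0599 0.0662] B [-0.0156 -0.0133  0.0167  0.0189] z [0.0573 0.0627 0.0633]
```

>>> play_rows(moves=[[[0,0,0,0.07,-0.18,-0.004,5],[0,0,0,0.07,-0.18,-0.004,5],[0,0,0,0.07,-0.18,-0.004,5],[0,0,0,0.07,-0.18,-0.004,5],[0,0,0,0.07,-0.18,-0.004,5]]])

```text
time: 4.22
tool_pos: [0.4561, -0.3391, 0.2496]
tcp_rot: [-2.881, -0.433, -0.909]
wrist_force: [-0.2, 0.4, -0.8]
width: 0.127
grip_force: 59.9
```

>>> play_rows(moves=[[[0,0,0,0.07,-0.18,-0.004,5],[0,0,0,0.07,-0.18,-0.004,5],[0,0,0,0.07,-0.18,-0.004,5],[0,0,0,0.07,-0.18,-0.004,5],[0,0,0,0.07,-0.18,-0.004,5]]])

```text
time: 4.63
tool_pos: [0.4559, -0.2448, 0.2714]
tcp_rot: [-2.881, -0.433, -0.909]
wrist_force: [-0.2, 0.7, -0.8]
width: 0.126
grip_force: 59.9
```

>>> play_rows(moves=[[[-0.118,0,0.168,0,0,0,5],[-0.118,0,0.168,0,0,0,5],[-0.118,0,0.168,0,0,0,5],[-0.118,0,0.168,0,0,0,5],[0,0,0,0,0,0,5]]])

```text
time: 5.05
tool_pos: [0.4557, -0.2438, 0.2713]
tcp_rot: [2.959, -0.167, 0.935]
wrist_force: [0.7, 1.0, -1.2]
width: 0.129
grip_force: 59.8
```

Run:
```python
from h import *
rel((.5427,.0061,.271),-6.5)
```

```text
t 5.05 tcp [ 0.4557 -0.2438  0.2713] turn [-0.001 -0.002  0.001] shift(target axes) [ 0.475 -2.582  0.336] F [ 0.7  1.  -1.2] w 0.129 g 59.8
```

>>> play_rows(moves=[[[0,0,0,0.047,-0.258,0.034,5],[0,0,0,0.047,-0.258,0.034,5],[0,0,0,0.047,-0.258,0.034,5],[0,0,0,0.047,-0.258,0.034,5],[0,0,0,0.047,-0.258,0.034,5]]])

```text
time: 5.47
tool_pos: [0.4991, -0.12, 0.2706]
tcp_rot: [2.961, -0.162, 0.932]
wrist_force: [0.5, 0.3, -2.6]
width: 0.128
grip_force: 59.9
```

>>> play_rows(moves=[[[0,0,0,0.047,-0.258,0.034,5],[0,0,0,0.047,-0.258,0.034,5],[0,0,0,0.047,-0.258,0.034,5],[0,0,0,0.047,-0.258,0.034,5],[0,0,0,0.047,-0.258,0.034,5]]])

```text
time: 5.88
tool_pos: [0.5422, 0.0052, 0.2698]
tcp_rot: [2.961, -0.162, 0.93]
wrist_force: [-0.3, -1.0, -1.7]
width: 0.124
grip_force: 59.9
```

Run:
```python
from h import *
rel((.5427,.0061,.271),-6.5)
from workcell import vision
c=vision.read_camera("wrist"); np.savez("wrist.npz",**c); cv2.imwrite("pics/w4.png",c["image"][:,:,::-1])
```

```text
t 5.88 tcp [0.5422 0.0052 0.2698] turn [-0.002  0.004  0.008] shift(target axes) [ 0.01  -0.009 -0.008] F [-0.3 -1.  -1.7] w 0.124 g 59.9
```

View pics/w4.png

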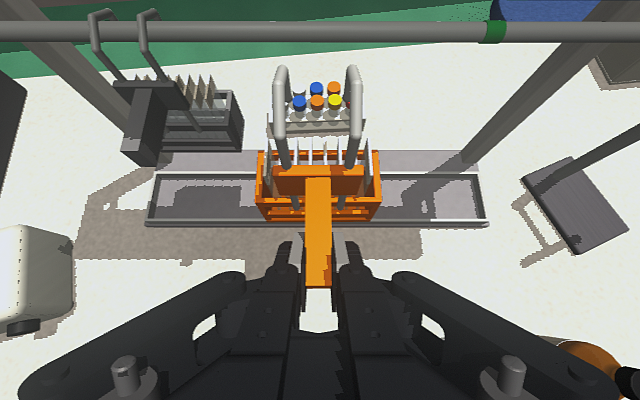

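Run:
```python
from h import *
np.set_printoptions(precision=4,suppress=True)
c=np.load("wrist.npz"); X=cloud(c); im=c["image"].astype(int); r,g,b=[im[...,i] for i in range(3)]
m=np.zeros((400,640),bool); m[15:46,180:620]=1
m&=(c["depth"]>0)&(abs(X[...,2]-.28)<.012)&(X[...,0]>.6)&(X[...,0]<.75)
P=X[m]; print(len(P))
f=np.polyfit(P[:,1],P[:,0],1); print("x(y)",f,"yaw",-np.degrees(np.arctan(f[0])))
for y0 in np.arange(-.15,.1,.05):
    s=P[abs(P[:,1]-y0)<.01]
    if len(s)>5: print(y0.round(2),len(s),"x",np.percentile(s[:,0],[2,50,98]),"z",np.percentile(s[:,2],[2,98]),"x at top",np.median(s[s[:,2]>np.percentile(s[:,2],90),0]))
G=X[m&(g>1.5*r)&(g>1.3*b)]; print("green",len(G),G.mean(0),np.percentile(G[:,1],[2,98]))
# neighbour hook
v=(c["depth"]>0)&(X[...,2]>.286)&(X[...,2]<.30)&(X[...,1]>.05)&(X[...,0]>.6)&(X[...,0]<.75); print("nb",X[v].mean(0),np.percentile(X[v][:,1],[2,98]))
# carrier end
s=(.5422,.0052,.2698); h=np.array([.9936,-.1132]); n=np.array([.1132,.9936])
o=(c["depth"]>0)&(r>1.4*g)&(g>1.2*b)&(X[...,2]>.275); q=X[o]; A=(q[:,:2]-s[:2])@h; B=(q[:,:2]-s[:2])@n; k=A<.02
print("tab A",np.percentile(A,[1]),"B",B[k].mean(),"z",np.median(q[k][:,2]), "slope", np.polyfit(A[k],B[k],1),np.polyfit(A[k],q[k][:,2],1))
```

```text
9370
x(y) [0.1104 0.6762] yaw -6.301551353310435
-0.15 667 x [0.656  0.6589 0.6651] z [0.2751 0.2854] x at top 0.6621600510826593
-0.1 690 x [0.6615 0.6645 0.672 ] z [0.275  0.2853] x at top 0.6674191336001808
-0.05 660 x [0.6671 0.67   0.6772] z [0.2765 0.2854] x at top 0.6730850629036154
0.0 669 x [0.6725 0.6754 0.6824] z [0.2764 0.2854] x at top 0.6788382690257995
0.05 666 x [0.6781 0.6808 0.6876] z [0.2761 0.2854] x at top 0.6842315784180886
green 439 [ 0.6629 -0.1189  0.2824] [-0.1248 -0.1131]
nb [0.6901 0.1143 0.2883] [0.0969 0.1316]
tab A [-0.0214] B 0.0009641075228786995 z 0.2930067793870878 slope [0.0526 0.0011] [-0.0292  0.293 ]
```

>>> play_rows(moves=[[[0,0,0,0.144,0,0.1,5],[0,0,0,0.144,0,0.1,5],[0,0,0,0.144,0,0.1,5],[0,0,0,0.144,0,0.1,5],[0,0,0,0.144,0,0.1,5]]])

```text
time: 6.35
tool_pos: [0.6299, -0.0062, 0.2696]
tcp_rot: [2.961, -0.162, 0.929]
wrist_force: [-0.2, -0.2, -1.1]
width: 0.127
grip_force: 60.0
```

Run:
```python
from h import *
# tcp target: origin at rail mid, seated +5mm
h=np.array([.994,-.1097]); n=np.array([.1097,.994]); o=np.array([.678,-.008])
t=o-.049*h-.0016*n; rel((t[0],t[1],.280-.0512),-6.3)
np.set_printoptions(precision=4,suppress=True)
from workcell import vision
c=vision.read_camera("wrist"); np.savez("wrist.npz",**c); cv2.imwrite("pics/w5.png",c["image"][:,:,::-1])
```

```text
t 6.35 tcp [ 0.6299 -0.0062  0.2696] turn [0.002 0.006 0.002] shift(target axes) [-0.242 -0.019  0.328] F [-0.2 -0.2 -1.1] w 0.127 g 60.0
```

View pics/w5.png

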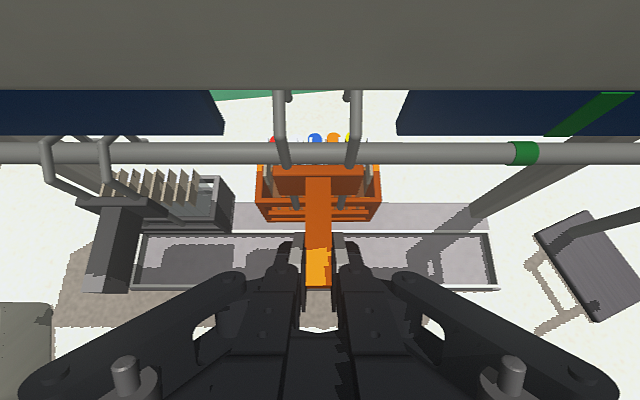

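>>> play_rows(moves=[[[0,0,0,-0.045,0,0.061,5],[0,0,0,-0.045,0,0.061,5],[0,0,0,-0.045,0,0.061,5],[0,0,0,-0.045,0,0.061,5],[0,0,0,0,0,0,5]]])

```text
time: 6.82
tool_pos: [0.626, -0.0064, 0.2363]
tcp_rot: [2.961, -0.167, 0.925]
wrist_force: [0.3, -0.1, -2.4]
width: 0.127
grip_force: 60.0
```

>>> play_rows(moves=[[[0,0,0,-0.03,0,0.042,5],[0,0,0,-0.012,0,0.016,5],[0,0,0,0,0,0,5],[0,0,0,0,0,0,5],[0,0,0,0,0,0,5]]])

```text
time: 7.23
tool_pos: [0.6287, -0.0065, 0.2337]
tcp_rot: [2.958, -0.167, 0.935]
wrist_force: [0.2, -0.1, -1.6]
width: 0.127
grip_force: 60.0
```

Run:
```python
from h import *
h=np.array([.994,-.1097]); n=np.array([.1097,.994]); o=np.array([.678,-.008])
t=o-.049*h-.0016*n; rel((t[0],t[1],.280-.0512),-6.3)
```

```text
t 7.23 tcp [ 0.6287 -0.0065  0.2337] turn [ 0.004 -0.002 -0.005] shift(target axes) [-0.027 -0.023  0.041] F [ 0.2 -0.1 -1.6] w 0.127 g 60.0
```

>>> play_rows(moves=[[[0,0,0,-0.012,0,0.016,5],[0,0,0,0,0,0,5],[0,0,0,0,0,0,5]]])

```text
time: 7.48
tool_pos: [0.6284, -0.0065, 0.2311]
tcp_rot: [2.959, -0.168, 0.933]
wrist_force: [-0.1, 0.6, -0.9]
width: 0.128
grip_force: 60.0
```

>>> play_rows(moves=[[[0,0,0,-0.012,0,0.016,5],[0,0,0,0,0,0,5],[0,0,0,0,0,0,5]]])

```text
time: 7.73
tool_pos: [0.6282, -0.0065, 0.2288]
tcp_rot: [2.959, -0.168, 0.933]
wrist_force: [0.3, 0.1, -0.7]
width: 0.127
grip_force: 60.0
```

```bash
cat > look.py <<'E'
from h import *
from workcell import vision,bot
np.set_printoptions(precision=4,suppress=True)
h=np.array([.994,-.1097]); n=np.array([.1097,.994]); o=np.array([.678,-.008])
c=vision.read_camera("wrist"); np.savez("wrist.npz",**c); X=cloud(c); im=c["image"].astype(int); r,g,b=[im[...,i] for i in range(3)]; ok=c["depth"]>0
S=X.copy(); S[...,0]=(X[...,:2]-o)@h; S[...,1]=(X[...,:2]-o)@n; S[...,2]-=.28
near=ok&(abs(S[...,0])<.1)&(abs(S[...,1])<.23)
G=S[near&(g>1.5*r)&(g>1.3*b)&(abs(S[...,2])<.012)&(abs(S[...,0])<.015)]; print("mark",len(G),G.mean(0) if len(G) else "")
T=S[ok&(r>1.3*g)&(g>1.2*b)&(S[...,2]>-.05)&(S[...,2]<.03)&(S[...,0]>-.1)&(S[...,0]<-.02)&(abs(S[...,1])<.2)]
k=T[:,0]<-.035; print("tab x end",np.percentile(T[:,0],1),"y",T[k][:,1].mean(),"top z",np.median(T[k][:,2]),"->origin",np.percentile(T[:,0],1)+.0707,np.median(T[k][:,2])+.028)
yc=T[k][:,1].mean()
W=S[ok&(S[...,2]>.0075)&(S[...,2]<.022)&(abs(S[...,0])<.04)&(abs(S[...,1]-yc)<.03)]
print("hook",len(W),"x",np.percentile(W[:,0],[2,50,98]),"y",np.percentile(W[:,1],[2,98]),np.percentile(W[:,1],[2,98]).mean(),"z",np.percentile(W[:,2],[50,98]))
N=S[ok&(S[...,2]>.0075)&(S[...,2]<.02)&(abs(S[...,0])<.03)&(S[...,1]>.06)&(S[...,1]<.2)];
if len(N): print("nb y",np.percentile(N[:,1],[2,98]).mean(),len(N))
s=bot.read_state(); print("t",s["time"],"tcp",s["tool_pos"],"F",s["wrist_force"],"M",s["torque"],"w",s["width"],"g",s["grip_force"])
E
python3 look.py
```

```text
mark 1023 [-0.0021 -0.1118  0.0031]
tab x end -0.0711211799007275 y -0.0029053505302925253 top z -0.02797399980057466 ->origin -0.0004211799007275002 2.600019942533907e-05
hook 852 x [-0.0088 -0.0023  0.0078] y [-0.0197  0.0142] -0.0027521629420305654 z [0.0098 0.0125]
nb y 0.10764729889875047 396
t 7.7833 tcp [ 0.6282 -0.0065  0.2289] F [-0.2167 -0.3783 -1.193 ] M [ 0.0527  0.445  -0.0066] w 0.12443737925488933 g 60.01173555850983
```

>>> play_rows(moves=[[[0,0,0,0,0.109,0,5],[0,0,0,0,0.109,0,5],[0,0,0,0,0.109,0,5],[0,0,0,0,0.109,0,5],[0,0,0,0,0.109,0,5]]])

```text
time: 8.2
tool_pos: [0.6221, -0.0611, 0.2292]
tcp_rot: [2.959, -0.167, 0.933]
wrist_force: [0.5, -0.5, -0.4]
width: 0.128
grip_force: 60.0
```

>>> play_rows(moves=[[[0,0,0,0,0.109,0,5],[0,0,0,0,0.109,0,5],[0,0,0,0,0.109,0,5],[0,0,0,0,0.109,0,5],[0,0,0,0,0.109,0,5]]])

```text
time: 8.62
tool_pos: [0.6159, -0.1154, 0.2293]
tcp_rot: [2.959, -0.167, 0.933]
wrist_force: [0.4, -0.5, -1.6]
width: 0.13
grip_force: 60.0
```

>>> play_rows(moves=[[[0,0,0,0,0,0,5],[0,0,0,0,0,0,5]]])

```text
time: 8.78
tool_pos: [0.6159, -0.1154, 0.2292]
tcp_rot: [2.958, -0.17, 0.933]
wrist_force: [-0.0, 0.7, -1.7]
width: 0.126
grip_force: 59.9
```

```bash
python3 look.py
```

```text
mark 940 [-0.0023 -0.1123  0.0033]
tab x end -0.07135094359082904 y -0.11245910079867374 top z -0.027578655605450197 ->origin -0.0006509435908290395 0.00042134439454980313
hook 914 x [-0.0094 -0.0027  0.0082] y [-0.1294 -0.0954] -0.11237858797000273 z [0.0101 0.0128]
t 8.8333 tcp [ 0.6159 -0.1149  0.2291] F [-0.4268  0.1708 -1.1286] M [ 0.0303  0.4441 -0.0602] w 0.12820736723880383 g 59.949265122413635
```

>>> play_rows(moves=[[[0,0,0,0,0,0,14],[0,0,0,0,0,0,18],[0,0,0,0,0,0,24],[0,0,0,0,0,0,32],[0,0,0,0,0,0,40]]])

```text
time: 9.25
tool_pos: [0.6162, -0.1145, 0.2295]
tcp_rot: [2.959, -0.167, 0.934]
wrist_force: [-0.1, -0.8, -0.2]
width: 0.466
grip_force: 0.0
```

>>> play_rows(moves=[[[0,0,0,0,0,0,40],[0,0,0,0,0,0,40],[0,0,0,0,0,0,40],[0,0,0,0,0,0,40],[0,0,0,0,0,0,40]]])

```text
time: 9.67
tool_pos: [0.616, -0.1148, 0.2292]
tcp_rot: [2.959, -0.168, 0.933]
wrist_force: [0.0, -0.7, -0.1]
width: 0.472
grip_force: 0.0
```

```bash
python3 look.py; python3 -c "
import numpy as np,cv2;cv2.imwrite('pics/w6.png',np.load('wrist.npz')['image'][:,:,::-1])"
```

```text
mark 919 [-0.0022 -0.1123  0.0033]
tab x end -0.07044348072510662 y -0.11243325530050532 top z -0.029763180610062168 ->origin 0.00025651927489338255 -0.001763180610062167
hook 606 x [-0.0071 -0.0015  0.0065] y [-0.1297 -0.0961] -0.11288158543544412 z [0.0092 0.0116]
t 9.7167 tcp [ 0.616  -0.1148  0.2291] F [0.7637 0.2977 0.2562] M [ 0.0239  0.2831 -0.0044] w 0.4686318213104354 g 0.0
```

View pics/w6.png

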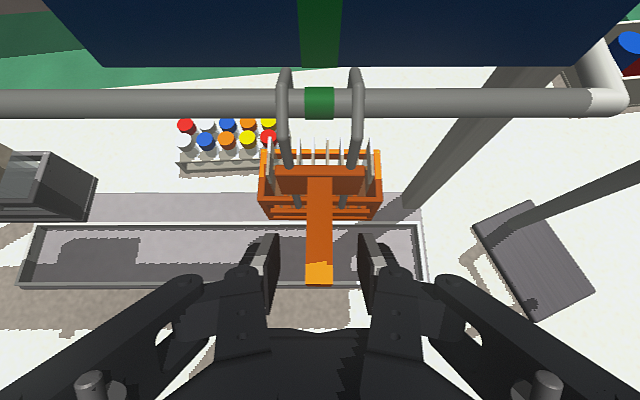

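>>> play_rows(moves=[[[0,0,0,0,0,-0.15,40],[0,0,0,0,0,-0.2,40],[0,0,0,0,0,-0.25,40],[0,0,0,0,0,-0.25,40],[0,0,0,0,0,-0.25,40]]])

```text
time: 10.13
tool_pos: [0.5525, -0.1075, 0.3198]
tcp_rot: [2.959, -0.168, 0.932]
wrist_force: [-0.3, 0.7, 0.6]
width: 0.469
grip_force: 0.0
```

>>> play_rows(moves=[[[0,0,0,0,0,0,40],[0,0,0,0,0,0,40],[0,0,0,0,0,0,40],[0,0,0,0,0,0,40],[0,0,0,0,0,0,40]]])

```text
time: 10.55
tool_pos: [0.5529, -0.1074, 0.317]
tcp_rot: [2.961, -0.168, 0.929]
wrist_force: [0.0, -0.3, -0.3]
width: 0.468
grip_force: 0.0
```

```bash
python3 look.py && python3 -c "
from workcell import bot; print(bot.finish_job())"
```

```text
mark 275 [-0.0022 -0.1115  0.0031]
tab x end -0.07069195248110909 y -0.11224676276645697 top z -0.02995783767757354 ->origin 8.047518890913485e-06 -0.0019578376775735394
hook 171 x [-0.0063 -0.0011  0.0059] y [-0.1301 -0.0954] -0.11275493861168961 z [0.0091 0.0115]
nb y 0.10793625250281044 114
t 10.6 tcp [ 0.553  -0.1074  0.3171] F [0.7716 0.4102 0.9484] M [ 0.0192  0.267  -0.005 ] w 0.47054755409402643 g 0.0
the job is handed in; nothing more can be done
None
```

The orange carrier hangs on the rail about 1 mm from the centre of the green mark, released with the gripper backed away; the grey carrier measured unmoved, no contact with the other things showed up, and the job was handed in at 10.6 s (no verdict returned).

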